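# Burnish a batch of brass buttons

### The job

Put every brass button on the bench into the steel pot, then pull the sprung gauge slide out to its long mark and hold it there until all the white beads have rolled into the pot, and ease it fully home by hand without letting it snap back. Then take the wooden stick, stir buttons and beads round with its tip close to the pot's floor for two wide turns, and put the stick back upright in its holder. Leave the stone, tape roll and scissors alone.

Things in the scene. Friction and masses are not known exactly. Their poses are not given: they have to be found in the camera images.
- dispenser: fixed bench fixture on a plywood board. An open channel 23 mm wide slopes down 12 degrees along its own -y, from y = +150 mm (wall tops 146 mm above the bench) to its mouth at y = -55 mm (wall tops 102 mm) over the pot. Origin: on the bench under the gate at y = 0, where the gauge slide crosses the channel; the slide pulls out along the fixture's own -x (roughly towards the robot).
- pot_in (a point): centre of the inner floor (13 mm above the bench) of the round steel pot fixed to the fixture's board; axes as the fixture's. Inner radius 58 mm, outer radius 62 mm, rim 57 mm above this point. The channel's mouth overhangs the pot on its +y side, 50 mm from the centre.
- slide (a joint): pull-out of the sprung gauge slide, m: 0 home, grows as it is pulled, stop at 0.075. A spring pulls it home, 3.3 N at 0, 8.8 N at the mark. The mark is at 0.050: only there (+-6 mm) is the window in its gate in line with the channel and the beads roll out by themselves in a second or two; short of it or beyond, the gate is shut. Let go while out, it snaps home.
- slide_handle (a point): middle of the slide's handle, an upright dark-wood plate 14 mm thick along the pull, 34 mm wide, 46 mm tall (126 to 172 mm above the bench, this point at 152 mm). Moves with the slide. Grip it from above, fingers before and behind it or on its sides. Under it: the slide's tongue (12 mm wide, top at 125 mm) and the white scale rail (46 mm wide, top at 118 mm).
- slide_pointer (a point): middle of the slide's dark cross pointer that travels over the white scale rail; moves with the slide
- slide_mark (a point): middle of the long thick black mark across the white scale rail (short ticks every 10 mm); the slide is at its mark when the pointer is level with it
- stick: wooden stir stick, 166 mm tall, 60 g: round rod 12 mm thick and 100 mm long, above it a collar 36 mm across and 6 mm thick (100 to 106 mm), then a square 18 mm handle (106 to 166 mm). Origin at the rod's tip, z up to the handle, handle faces square to x and y. It starts upright in its holder, the collar resting on the holder's top.
- stick_tip (a point): lower tip of the stick's rod (the stick's origin)
- holder_top (a point): centre of the top, 108 mm above the bench, of the stick's fixed wooden holder block: 50 x 50 mm, 108 mm tall, on a 100 mm square foot 4 mm thick; a square hole of 20 mm, 104 mm deep, open at the top takes the rod. The stick's tip is 100 mm below this point when it is put away.
- stone: bystander: loose grey sharpening stone, 50 x 150 x 30 mm, origin under its centre
- tape_roll: bystander: loose cardboard-coloured roll of tape lying flat, 90 mm across, 25 mm high, origin under its centre
- scissors: bystander: loose scissors with orange handles, about 180 mm long, lying flat, origin near the pivot
- button0: loose brass dome button, 28 mm across, 13.5 mm high with an 8 mm straight rim, 30 g, lying flat, dome up; origin under its centre. Two to four of these are present (None if absent).
- button1: loose brass dome button, 28 mm across, 13.5 mm high with an 8 mm straight rim, 30 g, lying flat, dome up; origin under its centre. Two to four of these are present (None if absent).
- button2: loose brass dome button, 28 mm across, 13.5 mm high with an 8 mm straight rim, 30 g, lying flat, dome up; origin under its centre. Two to four of these are present (None if absent).
- button3: loose brass dome button, 28 mm across, 13.5 mm high with an 8 mm straight rim, 30 g, lying flat, dome up; origin under its centre. Two to four of these are present (None if absent).
- bead0: white ceramic burnishing bead, 20 mm ball, 10 g, waiting in the channel above the gate; origin at its centre
- bead1: white ceramic burnishing bead, 20 mm ball, 10 g, waiting in the channel above the gate; origin at its centre
- bead2: white ceramic burnishing bead, 20 mm ball, 10 g, waiting in the channel above the gate; origin at its centre
- bead3: white ceramic burnishing bead, 20 mm ball, 10 g, waiting in the channel above the gate; origin at its centre
- bead4: white ceramic burnishing bead, 20 mm ball, 10 g, waiting in the channel above the gate; origin at its centre
- bead5: white ceramic burnishing bead, 20 mm ball, 10 g, waiting in the channel above the gate; origin at its centre
Not all that is in view belongs to the job. Leave any orange look-alike of the button2 alone. Of the things shaped like the part that bears holder_top, the wooden one is meant.

How it is judged:
On the way, in this order (a step that is already met when the one before it is completed fails the run):
1. every brass button that is present lies in the pot (horizontal distance between each of button0, button1, button2, button3 and pot_in below 0.06 m and z of each of button0, button1, button2, button3 in the frame of pot_in below 0.05 m), for 0.2 s.
2. the gauge slide is held at its mark (within 5 mm) (value of joint slide between 0.045 and 0.055 m), for 0.5 s.
3. all six beads are in the pot with the buttons and the slide is fully home (all of step 1 and value of joint slide below 0.004 m and horizontal distance between each of bead0, bead1, bead2, bead3, bead4, bead5 and pot_in below 0.06 m and z of each of bead0, bead1, bead2, bead3, bead4, bead5 in the frame of pot_in below 0.05 m), for 0.2 s.
4. stirring: the stick's tip is low in the pot (within 28 mm of its floor), over 12 mm from the middle on its far (+x) side (z of stick_tip in the frame of pot_in below 0.028 m and horizontal distance between stick_tip and pot_in below 0.058 m and x of stick_tip in the frame of pot_in above 0.012 m), for 0.02 s.
5. stirring round: the tip passes the pot's left or right, over 12 mm from the middle (z of stick_tip in the frame of pot_in below 0.028 m and horizontal distance between stick_tip and pot_in below 0.058 m and x of stick_tip in the frame of pot_in between -0.011 and 0.011 m and (y of stick_tip in the frame of pot_in above 0.012 m or y of stick_tip in the frame of pot_in below -0.012 m)), for 0.02 s.
6. stirring round: the tip is on the pot's near (-x) side, and a bead or button is being moved along (z of stick_tip in the frame of pot_in below 0.028 m and horizontal distance between stick_tip and pot_in below 0.058 m and x of stick_tip in the frame of pot_in below -0.012 m and linear speed of any of button0, button1, button2, button3, bead0, bead1, bead2, bead3, bead4, bead5 above 0.01 m/s), for 0.02 s.
7. stirring round: the tip passes the pot's left or right again (all of step 5), for 0.02 s.
At the end, for the whole second after the job is handed in: All present buttons and all six beads lie at rest in the pot, the slide is home (within 4 mm), and the stick stands upright (within 0.12 rad) in its holder, its collar on the holder's top (tip within 12 mm of the axis and 94 to 110 mm below the top), released and still (all of step 3 and horizontal distance between stick_tip and holder_top below 0.012 m and z of stick_tip in the frame of holder_top between -0.11 and -0.094 m and angle between stick's own z axis and vertical below 0.12 rad and linear speed of stick below 0.03 m/s and linear speed of each of button0, button1, button2, button3, bead0, bead1, bead2, bead3, bead4, bead5 below 0.05 m/s); the robot touches nothing.
It fails at once if the slide snaps home instead of being eased (faster than 0.5 m/s) (velocity of joint slide below -0.5 m/s).
It fails at once if a bystander (stone, tape roll, scissors) is pushed over 30 mm (distance of any of stone, tape_roll, scissors from where it was at the start of the episode above 0.03 m).
Of button0, button1, button2, button3 only 2 to 4 are there at a start; the rules pass over those that are not, and their reading is None.
At some moment in a run one of button0, button1, button2, button3 may be knocked a few centimetres aside while the robot is not near it.
It also fails if it takes over 210 s, if anything falls off the work surface, if the arm or the gripper's body presses on something with over 40 N, if the wrist force passes 120 N, or if a joint passes its speed limit or range.

### The arm

A 7-joint arm with a two-finger parallel gripper is mounted at the origin on the work surface. World frame = base frame: x ahead of the robot, y to its left, z up, the work surface at z = 0. Lengths are in m, angles in rad, forces in N, time in s.
With the tool pointing down it reaches from about 0.35 to 0.775 m from the base axis. Payload 3.1 kg.
Tool frame: the origin (TCP) lies midway between the tips of the shut fingers; the grasp point (between the pads) lies 19 mm behind it; z points along the fingers, y is the line along which they close (so a half turn about z gives the same grasp; the last joint's range is limited). The gripper opens to 85 mm and grips with 20 to 120 N. Pads are 22 mm wide; open, the fingers measure 114 mm over their backs; the gripper's body (76 mm by 85 mm) begins 54 mm behind the grasp point. The pads swing forward as they close: fully open they stand 13 mm farther back than shut.
Start: joints at [-1.37, 0.311, 0.014, 1.512, -0.004, 1.319, -0.027], TCP at [0.132, 0.534, 0.231] pointing down, gripper open.
Joint ranges: [-2.7, 2.7], [-0.3, 1.91], [-1.27, 1.3], [0.12, 2.57], [-1.44, 4.58], [0.2, 2.03], [-3.05, 3.05]. Speed limits (rad/s): [2.79, 2.79, 3.14, 3.14, 3.14, 3.14, 3.14].

### API

Orientations are given as a unit quaternion [x, y, z, w].
In Python, from bench import sense, imaging, workorder, spotter gives the robot as it stands. The module is installed in compiled form; this text tells all that it offers.
- The arm moves only by the shell command python3 -m pendant 'ROWS' [OPENING] [FORCE]. ROWS is text: rows parted by semicolons, each of 6 numbers parted by spaces: the shift along the tool's x, y, z in units of 0.2 m (1.0 is 0.2 m), then the turn, a rotation vector about the tool's x, y, z in units of 360 degrees (1.0 is 360 degrees). In form: x y z ax ay az; .... A call has 1 to 20 rows; each row is the pose to reach, as a shift and turn from the pose commanded when the call began, along the tool's axes at that moment, turning the shorter way round; what a row does not reach only later rows make up. A row lasts 1/10 s, in which the tool goes at most 50 mm and 8.59 degrees, less where a joint would pass 70% of its speed; a pose out of reach is approached as far as the arm can. A call with a number of a shift or a turn outside -1 to 1 is refused whole. A call with a gripper value outside its range is refused whole. OPENING is the closure, from -1 (fully open) to 1 (shut), set as the call begins (- or left out, the last holds). The fingers move at their own pace and stop on an object; FORCE is the grip in N (left out, the last holds). Time passes only in rows, so rows that repeat a pose let the fingers close. It gives the time, the measured TCP pose, the force, the opening and the grip force at its end, in the units of the state.
- sense(): the state, without advancing time (a new reading comes with each control period).
- imaging.grab_frame(name): name is "side" or "top"; returns the picture (384x512x3 uint8, red, green, blue); there is no depth.
- imaging.get_calibration(name): a dict with "vertical_fov" (degrees; the focal length in pixels is half the picture's height over the tangent of half this angle, whatever the lens; pixels are square), "cx", "cy" (the principal point, pixels), "k1" (the pictures are not rectified: a ray, as slopes to the right and down, at radius r is drawn at 1 + k1 r^2 times it, then the intrinsics apply), "world_from_camera" (4x4, takes a point from camera to world coordinates). Camera axes: x right, y up, looking along -z (the intrinsics and any distortion apply to the point x, -y, -z); pixel columns grow to the right and rows downward; lengths in m; the calibration is good to about 2 mm. A picture is of the moment at which its call begins. get_calibration takes no time and is no camera call.
- workorder.sign_off(): hands the job in; it is judged then, once.
Trained networks look in the newest picture that a camera, given by its name, has taken for a name from the list of things; names that differ only in an ending like _2 or _b are one class to them, and where a whole thing is asked for, a point or a joint stands for the part that bears it (a point fixed in the world has none). Each returns a list of dicts, best first, with "p" (0 to 1); they miss things now and then, are a little off and sometimes report something else, mostly with a low value. They report only what shows in the picture. A call takes as long as a camera call. They do not tell look-alikes from the thing itself.
- spotter.recognise(camera, name): "extent" ([left, top, right, bottom] in pixels, round what is visible of it).
The state is a dict: "t": time; "joint_pos": joint angles; "qd": joint speeds; "effort": joint torques, N m; "position": TCP position; "eef_rot": TCP orientation; "ft_force": force on the tool from outside, world axes, zero at the start; "ft_torque": the same for the moment, N m; "opening": opening from 0.0 (shut) to 1.0 (fully open); "gripper_force": force on a finger pad.
Only numpy, scipy, OpenCV 4.12 (cv2) and the standard library are available. Lean on these libraries where they do the work, as an engineer would, in place of code of your own. Each camera call takes 0.05 s, during which the arm holds its last target. There are 200 camera calls.

## Working session

There is one attempt and no reset: what is moved stays moved. The work goes in short steps, Python scripts to look and compute and a shell command to move; the robot and the scene stay as the last step left them, time stands still between calls to the robot, and variables do not carry over. Pictures are saved under pics/ and viewed, at most 16 in all, crops included, and the job is handed in when it is done.

```bash
mkdir -p pics
cat > h.py <<'E'
import numpy as np, cv2
from scipy.spatial.transform import Rotation as R
from bench import sense, imaging, workorder, spotter
def cal(n):
    c=imaging.get_calibration(n); f=192/np.tan(np.radians(c["vertical_fov"])/2)
    return c,f,np.array(c["world_from_camera"])
def ray(n,u,v):
    c,f,T=cal(n); d=np.array([(u-c["cx"])/f,(v-c["cy"])/f]); s=d.copy()
    for _ in range(20): s=d/(1+c["k1"]*(s@s))
    return T[:3,3],T[:3,:3]@np.array([s[0],-s[1],-1])
def at(n,u,v,z):
    o,d=ray(n,u,v); return o+d*(z-o[2])/d[2]
def px(n,P):
    c,f,T=cal(n); p=T[:3,:3].T@(np.array(P)-T[:3,3]); s=np.array([p[0],-p[1]])/-p[2]
    s=s*(1+c["k1"]*(s@s)); return np.array([c["cx"],c["cy"]])+f*s
def tri(p):
    A=np.zeros((3,3));b=np.zeros(3)
    for n,u,v in p:
        o,d=ray(n,u,v);d=d/np.linalg.norm(d);M=np.eye(3)-np.outer(d,d);A+=M;b+=M@o
    return np.linalg.solve(A,b)
def save(n,fn,box=None,k=1):
    im=imaging.grab_frame(n)[:,:,::-1]
    if box: im=im[box[1]:box[3],box[0]:box[2]]
    cv2.imwrite("pics/"+fn,cv2.resize(im,None,fx=k,fy=k,interpolation=cv2.INTER_CUBIC))
def rel(P,yaw=None):
    """print row (tool units) to go to world P with tool down and tool-y at world angle yaw"""
    s=sense(); r=R.from_quat(s["eef_rot"]); d=r.inv().apply(np.array(P)-s["position"])/0.2
    t=np.zeros(3)
    if yaw is not None:
        best=None
        for k in (0,np.pi):
            y=np.array([np.cos(yaw+k),np.sin(yaw+k),0]);z=np.array([0,0,-1.]);x=np.cross(y,z)
            v=(r.inv()*R.from_matrix(np.c_[x,y,z])).as_rotvec()
            if best is None or np.linalg.norm(v)<np.linalg.norm(best): best=v
        t=best/(2*np.pi)
    print("row",np.round(np.r_[d,t],4))
E
python3 - <<'E'
from h import *
save("top","t0.png",k=1.5);save("side","s0.png",k=1.5)
for n in("top","side"):
    c,f,T=cal(n);print(n,f,c["cx"],c["cy"],c["k1"],T.round(3).tolist())
    for k in["button0","dispenser","slide_handle","slide_pointer","slide_mark","pot_in","stick","holder_top","stone","tape_roll","scissors","bead0"]:
        try: print(k,[(np.round(d["extent"]).tolist(),round(d["p"],2)) for d in spotter.recognise(n,k)[:6]])
        except Exception as e: print(k,e)
s=sense();print(s["position"],R.from_quat(s["eef_rot"]).as_matrix().round(3).tolist(),s["t"])
E
```

```text
top 381.61257790773954 255.67982036324048 193.01415915063183 0.03613976190395702 [[0.003, 0.989, -0.146, 0.336], [-1.0, 0.005, 0.018, 0.018], [0.019, 0.146, 0.989, 1.168], [0.0, 0.0, 0.0, 1.0]]
button0 [([335.0, 203.0, 344.0, 214.0], 0.63), ([330.0, 170.0, 337.0, 180.0], 0.43)]
dispenser [([173.0, 120.0, 285.0, 229.0], 0.71)]
slide_handle [([222.0, 118.0, 232.0, 195.0], 0.96)]
slide_pointer [([220.0, 117.0, 235.0, 192.0], 0.74), ([245.0, 96.0, 300.0, 124.0], 0.73)]
slide_mark [([170.0, 121.0, 291.0, 227.0], 0.73)]
pot_in [([243.0, 138.0, 282.0, 184.0], 0.73)]
stick [([135.0, 214.0, 156.0, 224.0], 0.72), ([335.0, 202.0, 344.0, 214.0], 0.16)]
holder_top [([136.0, 266.0, 179.0, 307.0], 0.79), ([134.0, 205.0, 176.0, 241.0], 0.62)]
stone [([311.0, 116.0, 364.0, 135.0], 0.62)]
tape_roll [([114.0, 140.0, 146.0, 169.0], 0.75)]
scissors [([244.0, 98.0, 299.0, 126.0], 0.95)]
bead0 []
side 365.0851001233638 252.55463859180958 195.41831923673445 -0.013947940549831547 [[0.948, 0.232, -0.219, 0.304], [-0.319, 0.686, -0.654, -0.582], [-0.001, 0.69, 0.724, 0.779], [0.0, 0.0, 0.0, 1.0]]
button0 [([31
[... 233 characters left out ...]
 193.0, 379.0, 245.0], 0.51)]
slide_mark [([208.0, 134.0, 328.0, 257.0], 0.81), ([183.0, 130.0, 218.0, 176.0], 0.34)]
pot_in [([269.0, 190.0, 320.0, 243.0], 0.69), ([234.0, 156.0, 316.0, 178.0], 0.4)]
stick [([187.0, 116.0, 204.0, 143.0], 0.57), ([339.0, 196.0, 379.0, 244.0], 0.57), ([209.0, 133.0, 331.0, 256.0], 0.34)]
holder_top [([308.0, 297.0, 324.0, 308.0], 0.75), ([122.0, 151.0, 158.0, 192.0], 0.72), ([181.0, 129.0, 216.0, 178.0], 0.61)]
stone [([353.0, 255.0, 410.0, 320.0], 0.57)]
tape_roll []
scissors [([339.0, 195.0, 377.0, 246.0], 0.79), ([310.0, 294.0, 324.0, 309.0], 0.69)]
bead0 []
[0.13219822 0.53389734 0.23128933] [[-0.971, 0.24, -0.0], [0.24, 0.971, 0.0], [0.0, 0.0, -1.0]] 1.3
```

View pics/t0.png

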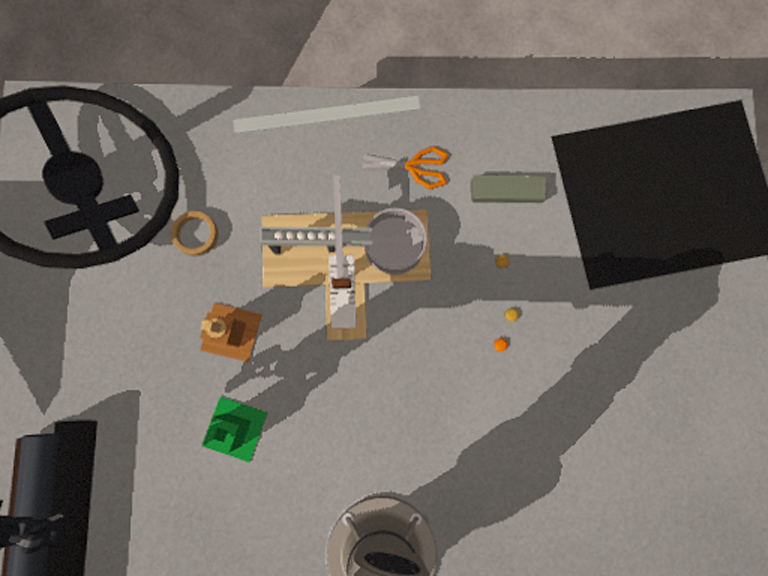

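View pics/s0.png

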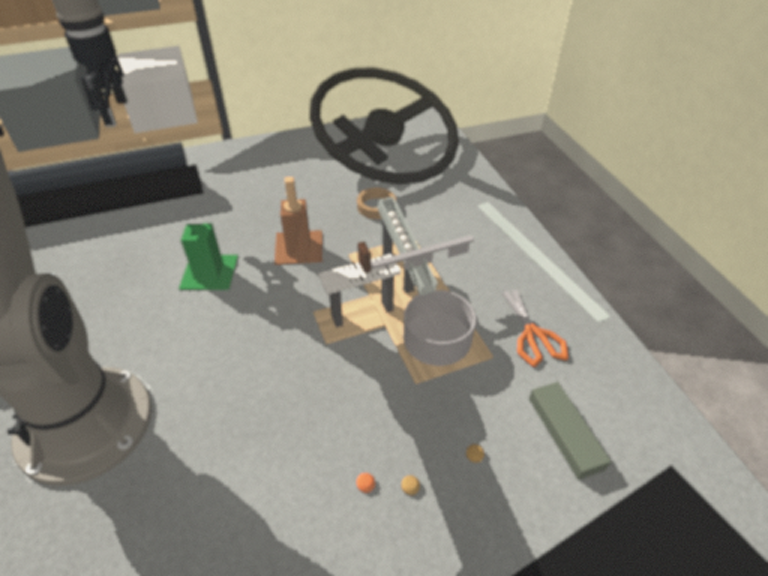

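Top picture (native pixels): lit brass button at (341,209), shaded brass at (335,174), orange look-alike at (334,230); wooden holder with stick at about (153,220), green look-alike at (156,286). Candidates for a button: those three discs, and I choose the two brass ones. Next is a close crop and measurement.

Run:
```python
from h import *
from scipy.optimize import least_squares
im=imaging.grab_frame("top"); si=imaging.grab_frame("side")
cv2.imwrite("pics/t1.png",cv2.resize(im[100:280,125:365,::-1],None,fx=3,fy=3,interpolation=cv2.INTER_CUBIC))
for n,I in(("top",im),("side",si)):
    h=cv2.cvtColor(I,cv2.COLOR_RGB2HSV)
    m=((h[...,0]<30)&(h[...,0]>5)&(h[...,1]>150)&(h[...,2]>50)).astype(np.uint8)
    k,l,st,ce=cv2.connectedComponentsWithStats(m)
    for i in range(1,k):
        if 10<st[i][4]<400:
            q=ce[i];print(n,q.round(1),st[i][4],I[l==i].mean(0).round(),at(n,*q,0.007).round(4))
print("stone",at("top",337,125,.03),"scis",at("top",271,112,.01),"tape",at("top",130,155,.025))
```

```text
top [284.4 111.2] 356 [192. 103.  10.] [ 0.7708 -0.0939  0.007 ]
top [334.5 173.7] 53 [121.  89.  32.] [ 0.5697 -0.2481  0.007 ]
top [227.2 188.4] 64 [91. 51. 26.] [0.5216 0.0845 0.007 ]
top [340.8 209.4] 57 [179. 137.  48.] [ 0.4582 -0.2643  0.007 ]
top [333.3 229.4] 62 [206. 109.   9.] [ 0.3973 -0.2396  0.007 ]
side [359.8 229.2] 282 [215. 130.  80.] [ 0.7705 -0.0951  0.007 ]
side [243.1 321.3] 70 [225. 136.  86.] [ 0.3959 -0.2401  0.007 ]
stone [ 0.71882048 -0.25449694  0.03      ] scis [ 0.76666944 -0.05105357  0.01      ] tape [0.61987131 0.37963593 0.025     ]
```

View pics/t1.png

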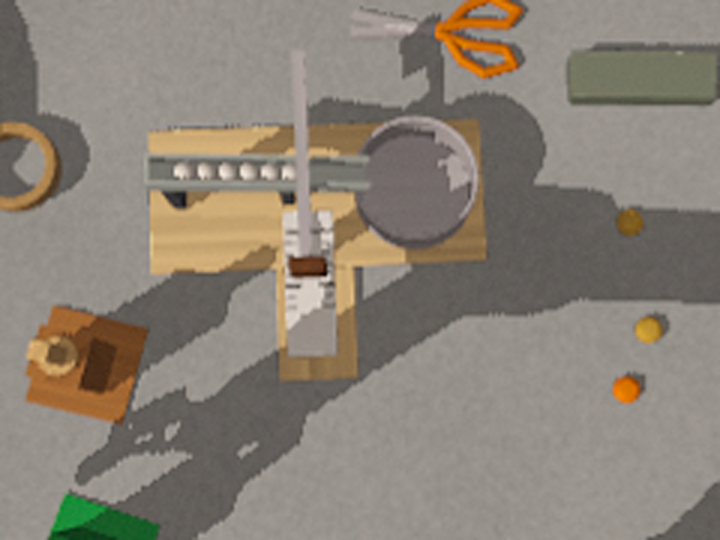

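Run:
```python
from h import *
save("side","s1.png",box=(110,95,350,275),k=3)
```

```text
(no output)
```

View pics/s1.png

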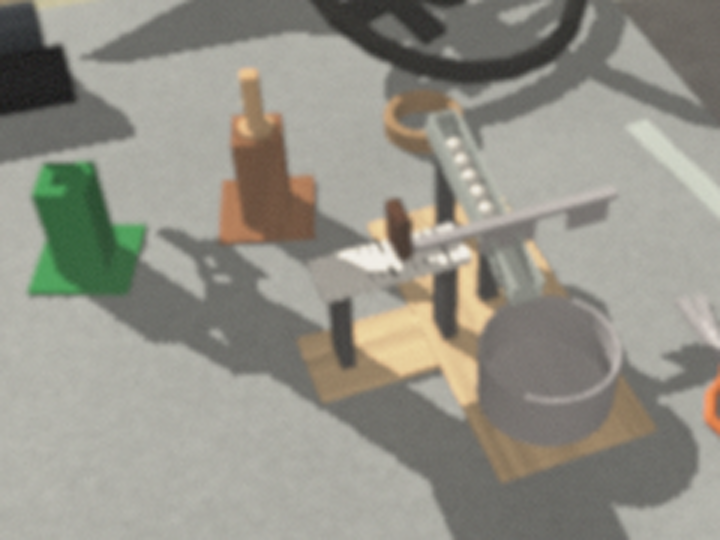

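Crops show the two brass buttons at (334,174) and (341,209), clearly yellower than the orange one at (333,229). The pot rim is centred near (264,160), the handle is at (227,188), the stick collar near (144,218), and the holder foot is turned about 14°.

Run:
```python
from h import *
T=lambda x,y:("top",125+x/3,100+y/3)
S=lambda x,y:("side",110+x/3,95+y/3)
p=lambda a,z:at(*a,z).round(4)
print("rim top",p(T(417,180),.07),"side",p(S(549,348),.07),"tri",tri([T(417,180),S(549,348)]).round(4))
print("chan start",p(T(147,171),.146),"side",p(S(440,117),.146))
print("chan mouth",p(T(370,172),.102),"side",p(S(523,295),.102))
print("bar far",p(T(298,52),.125),p(S(615,192),.125)," bar near handle",p(T(309,255),.125))
print("handle top face c",p(T(308,262),.172),"side",p(S(399,203),.172), "tri",tri([T(308,262),S(399,203)]).round(4))
print("rail near end",p(T(312,355),.118),"L",p(T(287,355),.118),p(T(335,355),.118))
print("foot",[p(T(*q),.004)[:2].tolist() for q in((57,305),(148,328),(120,422),(27,398))],p(T(88,363),.004))
print("collar",p(T(57,355),.114),p(S(257,127),.114),"htop",p(T(38,350),.174),p(S(249,72),.174),tri([T(38,350),S(249,72)]).round(4))
print("block top corners side",[p(S(*q),.108)[:2].tolist() for q in((232,118),(282,116),(288,133),(234,141))])
print("foot side",[p(S(*q),.004)[:2].tolist() for q in((225,180),(317,178),(313,240),(219,243))])
P=np.array([.4582,-.2643,0]);print("px side btn",px("side",[.4582,-.2643,.007]),px("side",[.5697,-.2481,.007]))
def circ(c,r,n):
    q=np.array([px(n,[c[0]+r*np.cos(a),c[1]+r*np.sin(a),.07]) for a in np.linspace(0,6.28,60)])
    return (q.min(0),q.max(0))
for n,o in(("top",(125,100)),("side",(110,95))): print(n,[(3*(a-o)).round() for a in circ(at(*T(417,180),.07),.062,n)])
rel([.458,-.264,.15],0.0)
```

```text
rim top [ 0.5969 -0.0264  0.07  ] side [ 0.5996 -0.027   0.07  ] tri [ 0.5983 -0.0267  0.0696]
chan start [0.5853 0.2225 0.146 ] side [0.5839 0.2159 0.146 ]
chan mouth [0.5968 0.0197 0.102 ] side [0.5888 0.0108 0.102 ]
bar far [0.7068 0.0884 0.125 ] [0.7076 0.0849 0.125 ]  bar near handle [0.5123 0.0755 0.125 ]
handle top face c [0.4981 0.0737 0.172 ] side [0.5012 0.0821 0.172 ] tri [0.4976 0.0731 0.1802]
rail near end [0.4205 0.0719 0.118 ] L [0.4204 0.0948 0.118 ] [0.4206 0.0509 0.118 ]
foot [[0.4797, 0.337], [0.4566, 0.2444], [0.3618, 0.269], [0.3856, 0.3624]] [0.4209 0.3033 0.004 ]
collar [0.4201 0.3047 0.114 ] [0.4213 0.299  0.114 ] htop [0.4195 0.3048 0.174 ] [0.422 0.306 0.174] [0.4206 0.3043 0.1752]
block top corners side [[0.4017, 0.3296], [0.4502, 0.3166], [0.4494, 0.2875], [0.3961, 0.2922]]
foot side [[0.3871, 0.3632], [0.4833, 0.3342], [0.4543, 0.2393], [0.3614, 0.2661]]
px side btn [273.53437794 322.56824235] [316.52238447 301.10963223]
top [array([354., 119.]), array([480., 242.])]
side [array([474., 296.]), array([618., 405.])]
row [-2.5399 -3.4811  0.4065  0.      0.      0.2114]
```

Triangulated points agree within about 3 mm and match the heights and sizes given: pot (.598,-.027), holder (.421,.304) at yaw -14°, handle (.499,.075), fixture yaw about 3.3°. The first move goes round to button A at (.458,-.264).

```bash
python3 -m pendant '-0.4 -0.15 -0.15 0 0 0.04; -0.97 -0.38 -0.15 0 0 0.083; -0.97 -0.38 -0.15 0 0 0.083; -0.97 -0.38 -0.15 0 0 0.083; -0.97 -0.38 -0.15 0 0 0.083; -0.97 -0.38 -0.15 0 0 0.083' -0.18 40; python3 -c "
from h import *
rel([.40,.24,.26],0.3);rel([.43,.24,.26],0.5)"
```

```text
t: 2.05
position: [0.3051, 0.4115, 0.2618]
eef_rot: [0.376, 0.927, 0.0, 0.001]
ft_force: [0.2, 1.4, 0.2]
opening: 0.59
gripper_force: 0.0
row [-9.378e-01 -2.849e-01  9.500e-03  2.000e-04  1.000e-04  7.960e-02]
row [-1.0454e+00 -1.8040e-01  9.8000e-03  2.0000e-04  1.0000e-04  4.7800e-02]
```

```bash
python3 -m pendant '-0.94 -0.28 0 0 0 0.08; -0.94 -0.28 0 0 0 0.08; -0.94 -0.28 0 0 0 0.08; -0.94 -0.28 0 0 0 0.08; -0.94 -0.28 0 0 0 0.08; -0.94 -0.28 0 0 0 0.08'; python3 -c "
from h import *
rel([.43,.05,.26],0)"
```

```text
t: 2.65
position: [0.3984, 0.2443, 0.2613]
eef_rot: [0.591, 0.806, 0.0, -0.001]
ft_force: [-0.3, 1.4, -0.4]
opening: 0.591
gripper_force: 0.0
row [-9.739e-01 -1.410e-01  4.700e-03 -1.000e-04 -3.000e-04  4.860e-02]
```

```bash
python3 -m pendant '-0.97 -0.14 0 0 0 0.05; -0.97 -0.14 0 0 0 0.05; -0.97 -0.14 0 0 0 0.05; -0.97 -0.14 0 0 0 0.05; -0.97 -0.14 0 0 0 0.05; -0.97 -0.14 0 0 0 0.05'; python3 -c "
from h import *
rel([.45,-.14,.20],-.4)"
```

```text
t: 3.25
position: [0.4304, 0.0518, 0.2613]
eef_rot: [0.71, 0.704, 0.001, -0.001]
ft_force: [0.1, 1.1, 0.2]
opening: 0.593
gripper_force: 0.0
row [-9.589e-01  1.053e-01  3.049e-01 -1.000e-04 -3.000e-04  6.250e-02]
```

```bash
python3 -m pendant '-0.96 0.1 0.3 0 0 0.06; -0.96 0.1 0.3 0 0 0.06; -0.96 0.1 0.3 0 0 0.06; -0.96 0.1 0.3 0 0 0.06; -0.96 0.1 0.3 0 0 0.06; -0.96 0.1 0.3 0 0 0.06'; python3 -c "
from h import *
rel([.458,-.264,.06],-.785)"
```

```text
t: 3.85
position: [0.4492, -0.1405, 0.2004]
eef_rot: [0.829, 0.559, -0.001, -0.001]
ft_force: [0.1, 1.0, 0.7]
opening: 0.586
gripper_force: 0.0
row [-5.557e-01  2.743e-01  7.012e-01 -3.000e-04  0.000e+00  6.370e-02]
```

Hover above, then re-measure (it may have been knocked; also check occlusion/accuracy).

```bash
cat >> h.py <<'E'
def buttons():
    for n in("top","side"):
        I=imaging.grab_frame(n);h=cv2.cvtColor(I,cv2.COLOR_RGB2HSV)
        m=((h[...,0]<30)&(h[...,0]>5)&(h[...,1]>(150 if n=="top" else 100))&(h[...,2]>50)).astype(np.uint8)
        k,l,st,ce=cv2.connectedComponentsWithStats(m)
        for i in range(1,k):
            P=at(n,*ce[i],.007)
            if 10<st[i][4]<120 and .35<P[0]<.8: print(n,ce[i].round(1),st[i][4],I[l==i].mean(0).round(),P.round(4))
E
python3 -m pendant '-0.56 0.27 0.6 0 0 0.064; -0.56 0.27 0.6 0 0 0.064; -0.56 0.27 0.6 0 0 0.064; -0.56 0.27 0.6 0 0 0.064; -0.56 0.27 0.6 0 0 0.064; -0.56 0.27 0.6 0 0 0.064'; python3 -c "
from h import *
rel([.458,-.264,.004],-.785)
buttons()"
```

```text
t: 4.45
position: [0.4582, -0.2631, 0.081]
eef_rot: [0.924, 0.383, 0.001, -0.001]
ft_force: [0.5, 0.0, 1.0]
opening: 0.589
gripper_force: 0.0
row [-4.700e-03  2.900e-03  3.848e-01 -3.000e-04 -3.000e-04  1.000e-04]
top [334.6 173.8] 53 [185. 142.  48.] [ 0.5693 -0.2482  0.007 ]
top [227.2 188.4] 65 [94. 52. 27.] [0.5215 0.0842 0.007 ]
top [338.8 208.2] 20 [181. 139.  53.] [ 0.4622 -0.2584  0.007 ]
side [316.  301.6] 92 [202. 165. 105.] [ 0.5681 -0.2489  0.007 ]
side [273.1 323. ] 101 [200. 163. 106.] [ 0.4569 -0.2649  0.007 ]
```

```bash
python3 -m pendant '0 0 0.2 0 0 0; 0 0 0.3 0 0 0; 0 0 0.38 0 0 0; 0 0 0.38 0 0 0; 0 0 0.38 0 0 0'; python3 -m pendant '0 0 0 0 0 0;0 0 0 0 0 0;0 0 0 0 0 0;0 0 0 0 0 0;0 0 0 0 0 0;0 0 0 0 0 0;0 0 0 0 0 0;0 0 0 0 0 0' 1 40;  python3 -m pendant '0 0 -0.2 0 0 0; 0 0 -0.4 0 0 0; 0 0 -0.6 0 0 0; 0 0 -0.75 0 0 0; 0 0 -0.75 0 0 0'; python3 -c "
from h import *
rel([.52,-.14,.17],-.4)"
```

```text
t: 5.05
position: [0.4578, -0.2657, 0.0064]
eef_rot: [0.924, 0.382, 0.001, 0.0]
ft_force: [0.7, 0.4, -0.0]
opening: 0.597
gripper_force: 0.0
t: 5.85
position: [0.4576, -0.267, 0.007]
eef_rot: [0.925, 0.381, 0.001, 0.001]
ft_force: [0.4, 1.3, 4.6]
opening: 0.266
gripper_force: 39.0
t: 6.35
position: [0.4591, -0.2694, 0.1606]
eef_rot: [0.925, 0.381, 0.004, 0.004]
ft_force: [0.7, 0.2, -0.9]
opening: 0.27
gripper_force: 39.0
row [ 6.721e-01 -2.447e-01 -4.670e-02  1.700e-03 -3.000e-04 -6.200e-02]
```

```bash
python3 -m pendant '0.67 -0.24 -0.05 0 0 -0.062;0.67 -0.24 -0.05 0 0 -0.062;0.67 -0.24 -0.05 0 0 -0.062;0.67 -0.24 -0.05 0 0 -0.062;0.67 -0.24 -0.05 0 0 -0.062;0.67 -0.24 -0.05 0 0 -0.062'; python3 -c "
from h import *
rel([.598,-.034,.16],-.0)"
```

```text
t: 6.95
position: [0.5165, -0.14, 0.1651]
eef_rot: [0.834, 0.551, -0.001, 0.0]
ft_force: [-0.6, -1.0, 0.1]
opening: 0.266
gripper_force: 39.0
row [ 6.473e-01  1.670e-01  2.440e-02 -1.000e-04  2.000e-04 -6.410e-02]
```

```bash
python3 -m pendant '0.65 0.16 0.02 0 0 -0.064;0.65 0.16 0.02 0 0 -0.064;0.65 0.16 0.02 0 0 -0.064;0.65 0.16 0.02 0 0 -0.064;0.65 0.16 0.02 0 0 -0.064;0.65 0.16 0.02 0 0 -0.064;0.65 0.16 0.02 0 0 -0.064'; python3 -m pendant '0 0 0.2 0 0 0;0 0 0.4 0 0 0;0 0 0.53 0 0 0;0 0 0.53 0 0 0;0 0 0.53 0 0 0'; python3 -m pendant '0 0 0 0 0 0;0 0 0 0 0 0;0 0 0 0 0 0;0 0 0 0 0 0' 0.1; python3 -m pendant '0 0 -0.2 0 0 0; 0 0 -0.4 0 0 0; 0 0 -0.6 0 0 0;0 0 -0.6 0 0 0'; python3 -c "
from h import *
rel([.569,-.19,.12],-.4)
buttons()"
```

```text
t: 7.65
position: [0.5968, -0.0341, 0.1616]
eef_rot: [0.708, 0.706, -0.0, 0.0]
ft_force: [-0.2, -1.3, -0.6]
opening: 0.269
gripper_force: 39.0
t: 8.15
position: [0.5977, -0.0324, 0.056]
eef_rot: [0.707, 0.707, -0.0, 0.0]
ft_force: [-0.3, -0.6, -0.7]
opening: 0.267
gripper_force: 39.1
t: 8.55
position: [0.5983, -0.0311, 0.0562]
eef_rot: [0.706, 0.708, 0.001, 0.001]
ft_force: [0.6, -0.9, 0.2]
opening: 0.453
gripper_force: 0.0
t: 8.95
position: [0.6021, -0.0323, 0.1824]
eef_rot: [0.706, 0.708, 0.005, 0.005]
ft_force: [0.4, -0.3, 0.4]
opening: 0.45
gripper_force: 0.0
row [-7.878e-01 -1.716e-01  3.104e-01  2.200e-03 -3.000e-04  6.400e-02]
top [334.5 173.9] 54 [185. 142.  49.] [ 0.5692 -0.248   0.007 ]
top [333.4 229.3] 61 [209. 111.   8.] [ 0.3975 -0.2397  0.007 ]
side [291.7 223.9] 33 [136. 112.  77.] [ 0.6044 -0.0196  0.007 ]
side [316.2 301.6] 90 [195. 159. 101.] [ 0.5684 -0.249   0.007 ]
```

```bash
python3 -m pendant '-0.79 -0.15 0 0 0 0.064;-0.79 -0.15 0 0 0 0.064;-0.79 -0.15 0.3 0 0 0.064;-0.79 -0.15 0.3 0 0 0.064;-0.79 -0.15 0.3 0 0 0.064;-0.79 -0.15 0.3 0 0 0.064;-0.79 -0.15 0.3 0 0 0.064' -0.18; python3 -c "
from h import *
rel([.569,-.2485,.05],-.4)
buttons()"
```

```text
t: 9.75
position: [0.569, -0.1872, 0.1153]
eef_rot: [0.833, 0.554, 0.001, -0.0]
ft_force: [0.0, 0.1, 0.2]
opening: 0.587
gripper_force: 0.0
row [-2.833e-01  1.186e-01  3.259e-01 -0.000e+00 -2.000e-04  5.000e-04]
top [264.4 162.9] 50 [125.  92.  33.] [ 0.6026 -0.0301  0.007 ]
top [227.2 188.4] 65 [94. 52. 28.] [0.5214 0.0842 0.007 ]
top [333.3 229.4] 62 [210. 112.   9.] [ 0.3973 -0.2396  0.007 ]
side [316.1 301.6] 91 [198. 162. 103.] [ 0.5682 -0.249   0.007 ]
```

```bash
python3 -m pendant '-0.28 0.12 0.3 0 0 0;-0.28 0.12 0.3 0 0 0;-0.28 0.12 0.3 0 0 0;-0.28 0.12 0.3 0 0 0;-0.28 0.12 0.3 0 0 0'; python3 -c "
from h import *
rel([.569,-.2485,.004])"
```

```text
t: 10.35
position: [0.5702, -0.2483, 0.0565]
eef_rot: [0.833, 0.554, 0.001, 0.0]
ft_force: [1.1, 0.4, 0.5]
opening: 0.593
gripper_force: 0.0
row [-0.0038 -0.0058  0.2625  0.      0.      0.    ]
```

```bash
python3 -m pendant '0 0 0.15 0 0 0; 0 0 0.26 0 0 0; 0 0 0.26 0 0 0; 0 0 0.26 0 0 0'; python3 -m pendant '0 0 0 0 0 0;0 0 0 0 0 0;0 0 0 0 0 0;0 0 0 0 0 0;0 0 0 0 0 0;0 0 0 0 0 0;0 0 0 0 0 0;0 0 0 0 0 0' 1 40;  python3 -m pendant '0 0 -0.2 0 0 0; 0 0 -0.4 0 0 0; 0 0 -0.6 0 0 0; 0 0 -0.75 0 0 0; 0 0 -0.75 0 0 0; 0 0 -0.75 0 0 0'; python3 -c "
from h import *
rel([.59,-.12,.16],-.1)"
```

```text
t: 10.75
position: [0.5696, -0.2489, 0.0044]
eef_rot: [0.833, 0.554, 0.001, 0.0]
ft_force: [-0.2, -1.0, 0.5]
opening: 0.588
gripper_force: 0.0
t: 11.55
position: [0.57, -0.2505, 0.0055]
eef_rot: [0.833, 0.553, 0.001, 0.001]
ft_force: [0.0, 0.7, 6.0]
opening: 0.274
gripper_force: 39.1
t: 12.15
position: [0.5686, -0.2503, 0.1541]
eef_rot: [0.833, 0.553, 0.001, 0.001]
ft_force: [-0.5, -0.6, -0.3]
opening: 0.273
gripper_force: 39.1
row [ 6.419e-01 -1.551e-01 -2.940e-02  3.000e-04 -0.000e+00 -4.770e-02]
```

```bash
python3 -m pendant '0.64 -0.16 -0.03 0 0 -0.048;0.64 -0.16 -0.03 0 0 -0.048;0.64 -0.16 -0.03 0 0 -0.048;0.64 -0.16 -0.03 0 0 -0.048;0.64 -0.16 -0.03 0 0 -0.048;0.64 -0.16 -0.03 0 0 -0.048'; python3 -c "
from h import *
rel([.592,-.044,.16],-.0)"
```

```text
t: 12.75
position: [0.5874, -0.1215, 0.1582]
eef_rot: [0.742, 0.671, -0.001, -0.0]
ft_force: [-0.5, -0.1, -0.4]
opening: 0.271
gripper_force: 39.1
row [ 3.879e-01 -1.630e-02 -9.400e-03 -4.000e-04  2.000e-04 -1.600e-02]
```

```bash
python3 -m pendant '0.39 -0.02 0 0 0 -0.016;0.39 -0.02 0 0 0 -0.016;0.39 -0.02 0 0 0 -0.016;0.39 -0.02 0 0 0 -0.016'; python3 -m pendant '0 0 0.2 0 0 0;0 0 0.4 0 0 0;0 0 0.5 0 0 0;0 0 0.5 0 0 0;0 0 0.5 0 0 0'; python3 -m pendant '0 0 0 0 0 0;0 0 0 0 0 0;0 0 0 0 0 0;0 0 0 0 0 0' 0.1; python3 -m pendant '0 0 -0.2 0 0 0; 0 0 -0.4 0 0 0; 0 0 -0.6 0 0 0;0 0 -0.8 0 0 0;0 0 -0.8 0 0 0'; python3 -c "
from h import *
rel([.52,-.10,.27],0.06)
buttons()"
```

```text
t: 13.15
position: [0.5919, -0.043, 0.1588]
eef_rot: [0.707, 0.708, -0.001, 0.0]
ft_force: [-0.2, 0.0, -0.2]
opening: 0.274
gripper_force: 39.1
t: 13.65
position: [0.5925, -0.0445, 0.0598]
eef_rot: [0.708, 0.707, -0.001, 0.001]
ft_force: [-0.1, -0.1, 0.2]
opening: 0.274
gripper_force: 39.1
t: 14.05
position: [0.5929, -0.0416, 0.0601]
eef_rot: [0.706, 0.708, 0.001, 0.0]
ft_force: [-0.7, 0.9, 0.1]
opening: 0.447
gripper_force: 0.0
t: 14.55
position: [0.5963, -0.0429, 0.2265]
eef_rot: [0.706, 0.708, 0.004, 0.005]
ft_force: [0.9, -1.3, 0.5]
opening: 0.45
gripper_force: 0.0
row [-2.847e-01 -3.794e-01 -2.224e-01  2.200e-03  2.000e-04 -9.100e-03]
top [225.6 188.3] 45 [96. 53. 28.] [0.522  0.0893 0.007 ]
top [333.3 229.4] 61 [209. 111.   8.] [ 0.3971 -0.2396  0.007 ]
side [291.7 223.6] 33 [135. 111.  77.] [ 0.6046 -0.0186  0.007 ]
```

```bash
python3 -c "
from h import *
rel([.4995,.074,.21],0.058)
c=lambda n:None
import cv2
save('top','pot1.png',box=(200,95,300,225),k=4)"
```

```text
row [ 5.802e-01 -4.665e-01  5.220e-02  5.000e-04 -0.000e+00 -8.800e-03]
```

View pics/pot1.png

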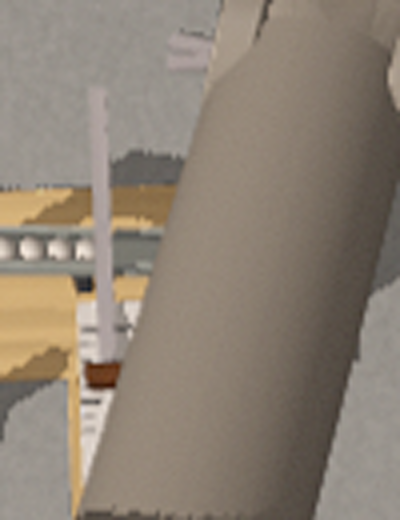

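The arm hides the pot in this crop, so I'll look again once it is over the handle.

```bash
python3 -m pendant '0.58 -0.46 0 0 0 -0.009;0.58 -0.46 0 0 0 -0.009;0.58 -0.46 0 0 0 -0.009;0.58 -0.46 0.05 0 0 -0.009;0.58 -0.46 0.05 0 0 -0.009;0.58 -0.46 0.05 0 0 -0.009' -0.06; python3 -c "
from h import *
rel([.4995,.074,.14],0.058)
buttons()
save('top','pot2.png',box=(200,95,300,225),k=4)"
```

```text
t: 15.3
position: [0.4998, 0.0727, 0.2084]
eef_rot: [0.687, 0.727, -0.001, -0.0]
ft_force: [-0.2, 0.0, -0.5]
opening: 0.53
gripper_force: 0.0
row [ 7.000e-03 -8.000e-04  3.418e-01 -3.000e-04  3.000e-04 -1.000e-04]
top [264.2 163. ] 48 [124.  91.  32.] [ 0.6023 -0.0297  0.007 ]
top [275.4 168.3] 50 [120.  88.  32.] [ 0.5857 -0.0645  0.007 ]
top [333.3 229.4] 61 [210. 112.   8.] [ 0.3971 -0.2396  0.007 ]
side [241.6 164.8] 14 [113.  84.  68.] [0.5475 0.2544 0.007 ]
side [291.7 223.8] 36 [134. 111.  76.] [ 0.6044 -0.0193  0.007 ]
```

View pics/pot2.png

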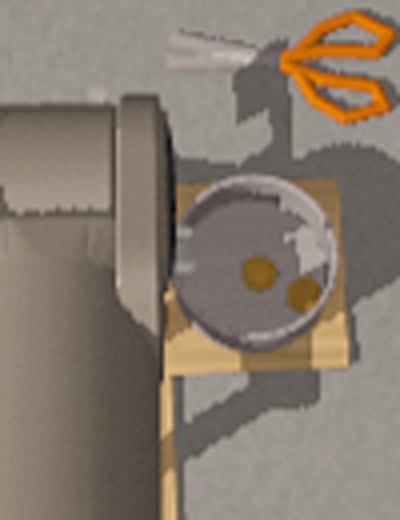

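Both buttons are in the pot, at crop (258,272) and (302,293). Descending onto the handle.

```bash
python3 -m pendant '0 0 0.15 0 0 0;0 0 0.3 0 0 0;0 0 0.34 0 0 0;0 0 0.34 0 0 0;0 0 0.34 0 0 0'; python3 -m pendant '0 0 0 0 0 0;0 0 0 0 0 0;0 0 0 0 0 0;0 0 0 0 0 0;0 0 0 0 0 0;0 0 0 0 0 0;0 0 0 0 0 0;0 0 0 0 0 0;0 0 0 0 0 0;0 0 0 0 0 0' 1 40; python3 -c "
from h import *
s=sense();print(s['ft_force'],s['position'])"
```

```text
t: 15.95
position: [0.5013, 0.0736, 0.1425]
eef_rot: [0.686, 0.727, 0.001, 0.001]
ft_force: [0.2, 0.5, 0.4]
opening: 0.524
gripper_force: 0.0
t: 16.95
position: [0.4991, 0.0741, 0.1425]
eef_rot: [0.686, 0.727, -0.0, -0.001]
ft_force: [-4.6, -0.4, 5.8]
opening: 0.161
gripper_force: 39.7
[-4.5884613  -0.40129108  5.84740516] [0.49913141 0.07405535 0.14253381]
```

```bash
python3 -m pendant '0 -0.025 0 0 0 0;0 -0.05 0 0 0 0;0 -0.05 0 0 0 0;0 -0.05 0 0 0 0' - 60; python3 -m pendant '0 -0.05 0 0 0 0;0 -0.1 0 0 0 0;0 -0.15 0 0 0 0;0 -0.19 0 0 0 0;0 -0.19 0 0 0 0;0 -0.19 0 0 0 0'
```

```text
t: 17.35
position: [0.4918, 0.0737, 0.1426]
eef_rot: [0.686, 0.727, 0.002, 0.001]
ft_force: [3.3, 0.3, 5.7]
opening: 0.151
gripper_force: 61.5
t: 17.95
position: [0.4552, 0.0719, 0.1426]
eef_rot: [0.686, 0.728, 0.003, 0.002]
ft_force: [7.8, 2.1, 2.4]
opening: 0.149
gripper_force: 61.1
```

```bash
python3 -m pendant '0 -0.03 0 0 0 0;0 -0.03 0 0 0 0;0 -0.03 0 0 0 0;0 -0.03 0 0 0 0;0 -0.03 0 0 0 0;0 -0.03 0 0 0 0;0 -0.03 0 0 0 0;0 -0.03 0 0 0 0'; python3 -c "
from h import *
a=imaging.grab_frame('side')[95:235,160:350,::-1];b=imaging.grab_frame('top')[95:235,160:350,::-1]
f=lambda x:cv2.resize(x,None,fx=4,fy=2.1*1,interpolation=2)
cv2.imwrite('pics/pull.png',np.vstack([cv2.resize(x,(400,295),interpolation=2) for x in(a,b)]))"
```

```text
t: 18.75
position: [0.4497, 0.0717, 0.1426]
eef_rot: [0.686, 0.728, 0.003, 0.002]
ft_force: [8.0, 2.5, 2.5]
opening: 0.15
gripper_force: 61.1
```

View pics/pull.png

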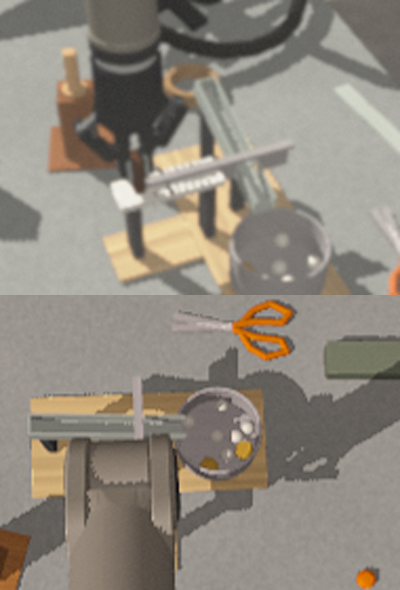

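The channel is empty: the beads have rolled into the pot (bottom panel, about (240,435)). I'll hold a while longer and then confirm the count.

```bash
python3 -m pendant '0 0 0 0 0 0;0 0 0 0 0 0;0 0 0 0 0 0;0 0 0 0 0 0;0 0 0 0 0 0;0 0 0 0 0 0;0 0 0 0 0 0;0 0 0 0 0 0;0 0 0 0 0 0;0 0 0 0 0 0;0 0 0 0 0 0;0 0 0 0 0 0;0 0 0 0 0 0;0 0 0 0 0 0;0 0 0 0 0 0'; python3 -c "
from h import *
save('top','pot3.png',box=(165,115,295,195),k=6)"
```

```text
t: 20.35
position: [0.4498, 0.0717, 0.1426]
eef_rot: [0.686, 0.728, 0.003, 0.002]
ft_force: [8.7, 1.5, 1.8]
opening: 0.152
gripper_force: 61.1
```

View pics/pot3.png

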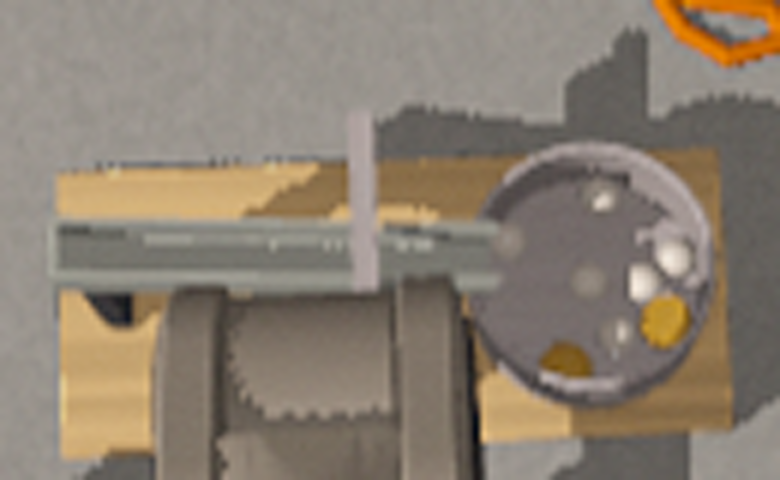

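All six beads are in the pot, at crop (602,200), (505,240), (590,280), (672,258), (643,282) and (618,332). Easing the slide home.

```bash
python3 -m pendant '0 0.02 0 0 0 0;0 0.04 0 0 0 0;0 0.06 0 0 0 0;0 0.08 0 0 0 0;0 0.1 0 0 0 0;0 0.12 0 0 0 0;0 0.14 0 0 0 0;0 0.16 0 0 0 0;0 0.18 0 0 0 0;0 0.2 0 0 0 0;0 0.22 0 0 0 0;0 0.235 0 0 0 0;0 0.25 0 0 0 0;0 0.26 0 0 0 0;0 0.26 0 0 0 0;0 0.26 0 0 0 0'
```

```text
t: 22.0
position: [0.4991, 0.0741, 0.1426]
eef_rot: [0.686, 0.727, 0.001, 0.0]
ft_force: [2.4, 1.3, 8.6]
opening: 0.15
gripper_force: 62.0
```

```bash
python3 -m pendant '0 0.005 0 0 0 0;0 0.01 0 0 0 0;0 0.012 0 0 0 0;0 0.012 0 0 0 0' ; python3 -m pendant '0 0 0 0 0 0;0 0 0 0 0 0;0 0 0 0 0 0;0 0 0 0 0 0' -0.06; python3 -m pendant '0 0 -0.15 0 0 0;0 0 -0.3 0 0 0;0 0 -0.45 0 0 0;0 0 -0.55 0 0 0;0 0 -0.55 0 0 0'; python3 -c "
from h import *
rel([.44,.22,.26],.7)"
```

```text
t: 22.4
position: [0.4991, 0.0741, 0.1425]
eef_rot: [0.686, 0.727, -0.001, -0.002]
ft_force: [-4.2, 0.0, 12.1]
opening: 0.156
gripper_force: 62.8
t: 22.8
position: [0.4998, 0.0741, 0.1406]
eef_rot: [0.686, 0.728, -0.001, -0.0]
ft_force: [-0.4, 0.4, -0.1]
opening: 0.527
gripper_force: 0.0
t: 23.3
position: [0.5025, 0.0741, 0.2541]
eef_rot: [0.686, 0.728, 0.003, 0.002]
ft_force: [0.2, 0.2, -0.1]
opening: 0.525
gripper_force: 0.0
row [ 7.465e-01 -2.687e-01 -3.030e-02  1.000e-03  2.000e-04 -1.020e-01]
```

```bash
python3 -m pendant '0.9 -0.35 0 0 0 0.02;0.9 -0.35 0 0 0 0.049;0.9 -0.35 0 0 0 0.049;0.9 -0.35 0 0 0 0.049;0.9 -0.35 0 0 0 0.049;0.9 -0.35 0 0 0 0.049'; python3 -c "
from h import *
rel([.421,.3045,.25],-.244)
for n,z in(('top',.108),('side',.108)):
    imaging.grab_frame(n)
    print(n,[(np.round(d['extent']).tolist(),round(d['p'],2)) for d in spotter.recognise(n,'stick')[:3]])"
```

```text
t: 23.9
position: [0.4182, 0.2513, 0.2497]
eef_rot: [0.788, 0.616, -0.002, 0.0]
ft_force: [-0.4, -1.5, -0.3]
opening: 0.526
gripper_force: 0.0
row [ 2.616e-01 -5.050e-02 -2.100e-03 -3.000e-04  4.000e-04  1.000e-04]
top []
side [([187.0, 118.0, 200.0, 144.0], 0.63)]
```

```bash
python3 -m pendant '0.26 -0.05 0 0 0 0;0.26 -0.05 0 0 0 0;0.26 -0.05 0 0 0 0;0.26 -0.05 0 0 0 0'; python3 -c "
from h import *
rel([.421,.3045,.130],-.244)
save('side','st.png',box=(150,85,250,185),k=4)"
```

```text
t: 24.5
position: [0.4241, 0.3006, 0.2512]
eef_rot: [0.79, 0.613, -0.0, 0.001]
ft_force: [0.6, -1.1, -0.1]
opening: 0.53
gripper_force: 0.0
row [ 1.580e-02 -2.040e-02  6.061e-01  1.000e-04  2.000e-04 -1.300e-03]
```

View pics/st.png

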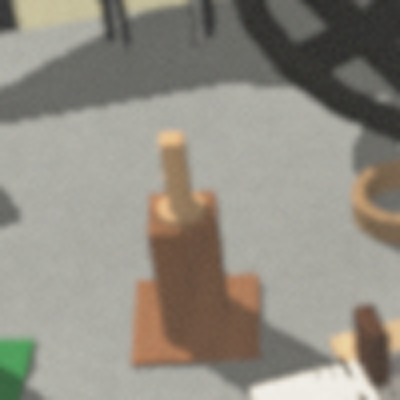

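The finger tips straddle the stick handle (crop columns 115 and 205, handle top at (172,135)). Going down.

```bash
python3 -m pendant '0.01 -0.02 0.1 0 0 0;0.01 -0.02 0.25 0 0 0;0.01 -0.02 0.25 0 0 0;0.01 -0.02 0.25 0 0 0'; python3 -c "
from h import *
rel([.421,.3045,.130],-.244)"
```

```text
t: 24.95
position: [0.4201, 0.3043, 0.2017]
eef_rot: [0.79, 0.613, -0.0, 0.0]
ft_force: [0.8, 0.6, 1.3]
opening: 0.528
gripper_force: 0.0
row [ 2.400e-03  4.000e-03  3.584e-01 -0.000e+00  1.000e-04 -1.100e-03]
```

```bash
python3 -m pendant '0 0 0.1 0 0 0;0 0 0.2 0 0 0;0 0 0.3 0 0 0;0 0 0.35 0 0 0;0 0 0.35 0 0 0'; python3 -m pendant '0 0 0 0 0 0;0 0 0 0 0 0;0 0 0 0 0 0;0 0 0 0 0 0;0 0 0 0 0 0;0 0 0 0 0 0;0 0 0 0 0 0;0 0 0 0 0 0' 1 60;python3 -c "
from h import *
s=sense();print(s['ft_force'],s['ft_torque'])"
```

```text
t: 25.45
position: [0.4198, 0.3051, 0.1313]
eef_rot: [0.79, 0.614, -0.0, 0.0]
ft_force: [-0.2, 0.4, -0.5]
opening: 0.528
gripper_force: 0.0
t: 26.25
position: [0.4209, 0.3061, 0.1328]
eef_rot: [0.789, 0.614, 0.002, -0.0]
ft_force: [0.3, -0.8, 5.8]
opening: 0.202
gripper_force: 59.1
[ 0.32044498 -0.80209931  5.76161332] [-0.02939709  0.10562174 -0.00989593]
```

```bash
python3 -m pendant '0 0 -0.1 0 0 0;0 0 -0.2 0 0 0;0 0 -0.3 0 0 0;0 0 -0.4 0 0 0;0 0 -0.5 0 0 0;0 0 -0.6 0 0 0;0 0 -0.7 0 0 0;0 0 -0.8 0 0 0;0 0 -0.92 0 0 0;0 0 -0.92 0 0 0;0 0 -0.92 0 0 0'; python3 -c "
from h import *
rel([.47,.13,.315],-.244)
save('side','lift.png',box=(130,55,330,205),k=3)"
```

```text
t: 27.35
position: [0.4197, 0.3054, 0.3151]
eef_rot: [0.789, 0.614, 0.0, -0.0]
ft_force: [-0.2, 0.1, -0.7]
opening: 0.201
gripper_force: 58.6
row [-7.882e-01  4.597e-01  4.000e-04  0.000e+00 -0.000e+00 -8.000e-04]
```

View pics/lift.png

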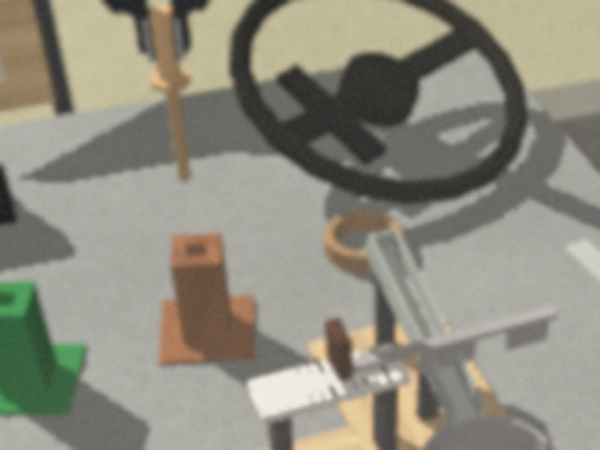

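The stick is held upright with its tip at crop (184,178); the hole of the wooden holder is now visible at crop (197,249).

```bash
python3 -c "
from h import *
print('hole',at('side',130+197/3,55+249/3,.108),'tip px',px('side',[.4197,.3054,.190])*3-np.array([390,165]),'tip at z.19',at('side',130+184/3,55+178/3,.193))
im=imaging.grab_frame('top');h=im[190:250,120:190]
"
python3 -m pendant '-0.4 0.24 0 0 0 0;-0.79 0.46 0 0 0 0;-0.79 0.46 0 0 0 0;-0.79 0.46 0 0 0 0;-0.79 0.46 0 0 0 0;-0.79 0.46 0 0 0 0';python3 -c "
from h import *
rel([.598,-.0267,.30],-.244)"
```

```text
hole [0.42169331 0.30377211 0.108     ] tip px [184.68727465 178.57809536] tip at z.19 [0.4186972  0.30202637 0.193     ]
t: 28.05
position: [0.4695, 0.129, 0.3143]
eef_rot: [0.79, 0.613, -0.001, -0.001]
ft_force: [-0.1, 0.1, -0.9]
opening: 0.206
gripper_force: 58.6
row [-5.943e-01  8.163e-01  7.000e-02 -3.000e-04  1.000e-04 -1.200e-03]
```

```bash
python3 -c "
from h import *
a=imaging.grab_frame('side')[180:250,260:330,::-1];b=imaging.grab_frame('top')[130:190,235:295,::-1]
for n,q in(('side',(260,180,400/70)),('top',(235,130,400/60))):
    print(n,[((px(n,[.598+.03*np.cos(t),-.0267+.03*np.sin(t),.022])-q[:2])*q[2]).round().tolist() for t in (0,1.57,3.14,4.71)])
cv2.imwrite('pics/pot4.png',np.hstack([cv2.resize(x,(400,400),interpolation=2) for x in(a,b)]))"
```

```text
side [[236.0, 229.0], [153.0, 199.0], [117.0, 261.0], [202.0, 293.0]]
top [[190.0, 158.0], [125.0, 221.0], [190.0, 286.0], [255.0, 222.0]]
```

View pics/pot4.png

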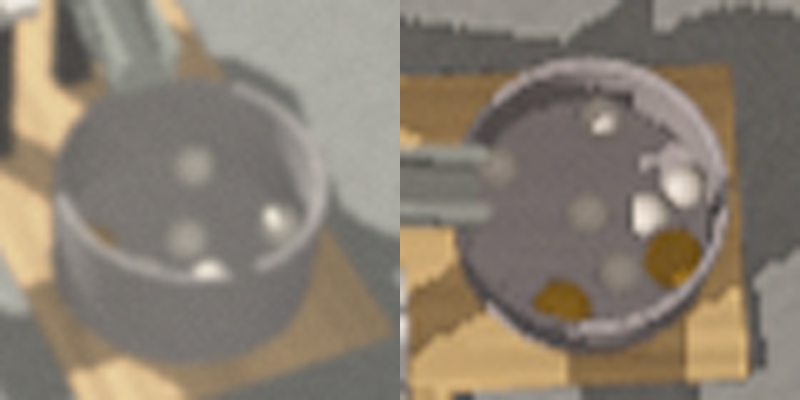

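Free floor for the tip is near picture (555,170), about 24 mm on the far side and 16 mm to the left; beads are at (588,212), (602,120), (498,165), (650,212), (680,185) and (620,270).

```bash
python3 -c "
from h import *
rel([.622,-.0107,.30],-.244)"
```

```text
row [-5.025e-01  9.144e-01  7.010e-02 -3.000e-04  0.000e+00 -4.000e-04]
```

```bash
python3 -m pendant '-0.25 0.45 0.07 0 0 0;-0.5 0.91 0.07 0 0 0;-0.5 0.91 0.07 0 0 0;-0.5 0.91 0.07 0 0 0;-0.5 0.91 0.07 0 0 0;-0.5 0.91 0.07 0 0 0;-0.5 0.91 0.07 0 0 0';python3 -c "
from h import *
rel([.622,-.0107,.146],-.244)"
```

```text
t: 28.85
position: [0.6214, -0.0092, 0.3007]
eef_rot: [0.788, 0.615, 0.0, -0.001]
ft_force: [0.3, 0.3, 0.2]
opening: 0.202
gripper_force: 59.1
row [-7.600e-03  6.300e-03  7.737e-01 -3.000e-04 -2.000e-04 -2.000e-04]
```

```bash
python3 -m pendant '0 0 0.1 0 0 0;0 0 0.2 0 0 0;0 0 0.3 0 0 0;0 0 0.4 0 0 0;0 0 0.5 0 0 0;0 0 0.58 0 0 0;0 0 0.65 0 0 0;0 0 0.71 0 0 0;0 0 0.75 0 0 0;0 0 0.77 0 0 0;0 0 0.77 0 0 0';python3 -c "
from h import *
s=sense();M=R.from_quat(s['eef_rot'])
for k in range(1,20):
    a=np.radians(34+20*k);P=np.array([.598+.028*np.cos(a),-.0267+.028*np.sin(a),.146]);print((M.inv().apply(P-s['position'])/.2)[:2].round(2),end=';')"
```

```text
t: 29.95
position: [0.6216, -0.0119, 0.1471]
eef_rot: [0.789, 0.614, -0.0, -0.0]
ft_force: [0.4, -0.4, -0.5]
opening: 0.202
gripper_force: 59.2
[ 0.03 -0.04];[ 0.04 -0.09];[ 0.03 -0.14];[ 0.01 -0.18];[-0.03 -0.22];[-0.07 -0.23];[-0.12 -0.23];[-0.17 -0.22];[-0.21 -0.19];[-0.23 -0.15];[-0.24 -0.1 ];[-0.23 -0.05];[-0.21 -0.01];[-0.17  0.02];[-0.13  0.04];[-0.08  0.04];[-0.03  0.03];[ 0. -0.];[ 0.03 -0.04];
```

```bash
python3 -m pendant '0.03 -0.04 0 0 0 0;0.04 -0.09 0 0 0 0;0.03 -0.14 0 0 0 0;0.01 -0.18 0 0 0 0;-0.03 -0.22 0 0 0 0;-0.07 -0.23 0 0 0 0;-0.12 -0.23 0 0 0 0;-0.17 -0.22 0 0 0 0;-0.21 -0.19 0 0 0 0;-0.23 -0.15 0 0 0 0;-0.24 -0.1 0 0 0 0;-0.23 -0.05 0 0 0 0;-0.21 -0.01 0 0 0 0;-0.17 0.02 0 0 0 0;-0.13 0.04 0 0 0 0;-0.08 0.04 0 0 0 0;-0.03 0.03 0 0 0 0;0 0 0 0 0 0'; python3 -m pendant '0.03 -0.04 0 0 0 0;0.04 -0.09 0 0 0 0;0.03 -0.14 0 0 0 0;0.01 -0.18 0 0 0 0;-0.03 -0.22 0 0 0 0;-0.07 -0.23 0 0 0 0;-0.12 -0.23 0 0 0 0;-0.17 -0.22 0 0 0 0;-0.21 -0.19 0 0 0 0;-0.23 -0.15 0 0 0 0;-0.24 -0.1 0 0 0 0;-0.23 -0.05 0 0 0 0;-0.21 -0.01 0 0 0 0;-0.17 0.02 0 0 0 0;-0.13 0.04 0 0 0 0;-0.08 0.04 0 0 0 0;-0.03 0.03 0 0 0 0;0 0 0 0 0 0'; python3 -m pendant '0.03 -0.04 0 0 0 0;0.04 -0.09 0 0 0 0;0.03 -0.14 0 0 0 0;0.01 -0.18 0 0 0 0;-0.03 -0.22 0 0 0 0;-0.05 -0.2 0 0 0 0;-0.1 -0.1 0 0 0 0;-0.1 -0.1 0 0 0 0'; python3 -c "
from h import *
buttons()
a=imaging.grab_frame('side')[140:260,220:340,::-1];b=imaging.grab_frame('top')[110:210,205:305,::-1]
cv2.imwrite('pics/stir.png',np.hstack([cv2.resize(x,(400,400),interpolation=2) for x in(a,b)]))"
```

```text
t: 31.75
position: [0.622, -0.0099, 0.1472]
eef_rot: [0.789, 0.615, 0.0, -0.0]
ft_force: [-0.7, -0.3, -0.8]
opening: 0.206
gripper_force: 59.3
t: 33.55
position: [0.6219, -0.0101, 0.1472]
eef_rot: [0.789, 0.615, 0.0, -0.0]
ft_force: [-1.0, 0.6, -0.9]
opening: 0.202
gripper_force: 59.4
t: 34.35
position: [0.5991, -0.0304, 0.1479]
eef_rot: [0.791, 0.612, 0.0, 0.002]
ft_force: [-0.7, -0.6, -0.8]
opening: 0.207
gripper_force: 59.4
top [333.3 229.4] 61 [211. 113.   8.] [ 0.3971 -0.2396  0.007 ]
side [201.1 149.9] 16 [110.  84.  66.] [0.4427 0.3683 0.007 ]
```

View pics/stir.png

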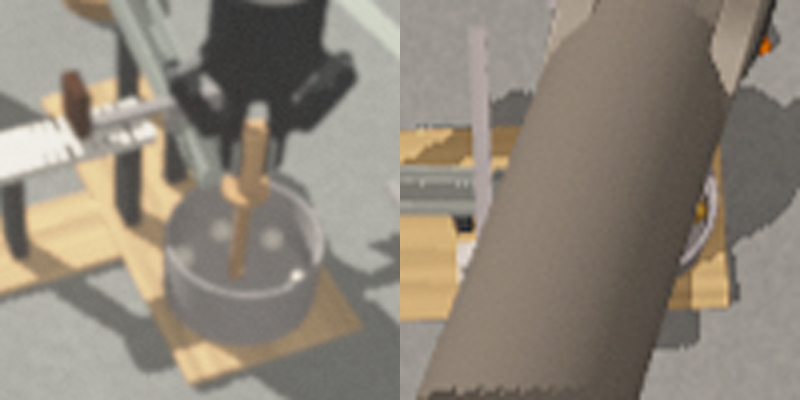

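The stick is upright in the pot (side panel, tip at (237,275)) with beads round it. I'll lift out and go back to the holder.

```bash
python3 -m pendant '0 0 -0.1 0 0 0;0 0 -0.2 0 0 0;0 0 -0.3 0 0 0;0 0 -0.42 0 0 0;0 0 -0.54 0 0 0;0 0 -0.66 0 0 0;0 0 -0.78 0 0 0;0 0 -0.84 0 0 0;0 0 -0.84 0 0 0'; python3 -c "
from h import *
rel([.48,.11,.315],-.244)"
```

```text
t: 35.45
position: [0.5982, -0.0265, 0.317]
eef_rot: [0.789, 0.614, 0.001, 0.001]
ft_force: [-0.1, 0.1, -0.1]
opening: 0.203
gripper_force: 59.4
row [ 5.164e-01 -7.405e-01  8.000e-03  5.000e-04 -1.000e-04 -7.000e-04]
```

```bash
python3 -m pendant '0.26 -0.37 0 0 0 0;0.52 -0.74 0 0 0 0;0.52 -0.74 0 0 0 0;0.52 -0.74 0 0 0 0;0.52 -0.74 0 0 0 0;0.52 -0.74 0 0 0 0'; python3 -c "
from h import *
rel([.421,.304,.315],-.244)"
```

```text
t: 36.05
position: [0.4786, 0.1114, 0.3141]
eef_rot: [0.789, 0.615, -0.001, -0.0]
ft_force: [0.1, -0.1, -0.2]
opening: 0.204
gripper_force: 59.3
row [ 8.636e-01 -5.141e-01 -4.400e-03 -3.000e-04  2.000e-04 -4.000e-04]
```

```bash
python3 -m pendant '0.4 -0.24 0 0 0 0;0.87 -0.51 0 0 0 0;0.87 -0.51 0 0 0 0;0.87 -0.51 0 0 0 0;0.87 -0.51 0 0 0 0;0.87 -0.51 0 0 0 0;0.87 -0.51 0 0 0 0;0.87 -0.51 0 0 0 0'; python3 -c "
from h import *
rel([.421,.3048,.24],-.244)
save('side','back.png',box=(150,70,230,170),k=5)"
```

```text
t: 36.85
position: [0.4252, 0.3018, 0.3153]
eef_rot: [0.791, 0.612, -0.0, 0.001]
ft_force: [0.3, -1.1, -0.3]
opening: 0.205
gripper_force: 59.4
row [ 9.400e-03 -2.430e-02  3.764e-01  1.000e-04  1.000e-04 -1.600e-03]
```

View pics/back.png

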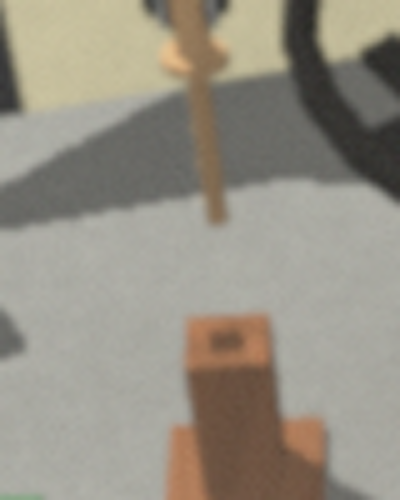

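The tip is at crop (215,222) above the hole at (226,340). I'll correct the last few millimetres, then settle.

```bash
python3 -m pendant '0.01 -0.024 0.1 0 0 0;0.01 -0.024 0.2 0 0 0;0.01 -0.024 0.28 0 0 0;0.01 -0.024 0.28 0 0 0;0.01 -0.024 0.28 0 0 0;0.01 -0.024 0.28 0 0 0'; python3 -c "
from h import *
print('before: tip',at('side',193,114.4,.19),'hole',at('side',195.2,138,.108))
rel([.421,.3048,.1328],-.244)
s=sense();tip=s['position']-[0,0,.1248];print(tip,px('side',tip))
im=imaging.grab_frame('side')
cv2.imwrite('pics/back2.png',cv2.resize(im[70:170,150:230,::-1],None,fx=5,fy=5,interpolation=2))"
```

```text
t: 37.5
position: [0.4205, 0.3075, 0.2606]
eef_rot: [0.79, 0.613, 0.001, -0.0]
ft_force: [0.3, 0.2, -0.9]
opening: 0.207
gripper_force: 59.4
before: tip [0.42368715 0.30470108 0.19      ] hole [0.4203712  0.30422171 0.108     ]
row [-1.360e-02  4.800e-03  6.391e-01  2.000e-04 -3.000e-04 -1.000e-03]
[0.42049123 0.30748457 0.13582437] [193.91749736 129.74439613]
```

View pics/back2.png

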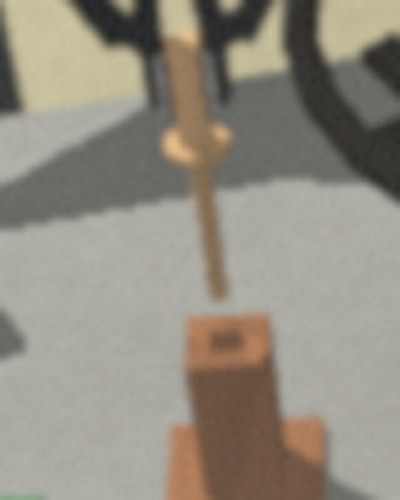

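```bash
python3 -m pendant '-0.014 0.005 0 0 0 0;-0.014 0.005 0.05 0 0 0;-0.014 0.005 0.1 0 0 0;-0.014 0.005 0.15 0 0 0;-0.014 0.005 0.2 0 0 0;-0.014 0.005 0.25 0 0 0;-0.014 0.005 0.25 0 0 0'
```

```text
t: 38.25
position: [0.4186, 0.304, 0.2072]
eef_rot: [0.789, 0.614, -0.002, 0.0]
ft_force: [-0.7, 0.4, -0.6]
opening: 0.201
gripper_force: 59.4
```

```bash
python3 -m pendant '0 0 0.05 0 0 0;0 0 0.1 0 0 0;0 0 0.15 0 0 0;0 0 0.2 0 0 0;0 0 0.25 0 0 0;0 0 0.3 0 0 0;0 0 0.34 0 0 0;0 0 0.36 0 0 0;0 0 0.36 0 0 0;0 0 0.36 0 0 0'
```

```text
t: 39.25
position: [0.4201, 0.3048, 0.1375]
eef_rot: [0.789, 0.614, 0.0, 0.0]
ft_force: [-0.2, 0.3, 0.2]
opening: 0.202
gripper_force: 59.4
```

```bash
python3 -m pendant '0 0 0.01 0 0 0;0 0 0.02 0 0 0;0 0 0.025 0 0 0;0 0 0.025 0 0 0'; python3 -m pendant '0 0 0 0 0 0;0 0 0 0 0 0;0 0 0 0 0 0;0 0 0 0 0 0' -0.06; python3 -m pendant '0 0 -0.1 0 0 0;0 0 -0.2 0 0 0;0 0 -0.35 0 0 0;0 0 -0.5 0 0 0;0 0 -0.7 0 0 0;0 0 -0.7 0 0 0'; python3 -m pendant '-0.5 0.1 -0.7 0 0 0;-0.9 0 0 0 0 0;-0.9 0 0 0 0 0;-0.9 0 0 0 0 0;-0.9 0 0 0 0 0;-0.9 0 0 0 0 0'; python3 -c "
from h import *
buttons()
a=imaging.grab_frame('side')[100:260,120:330,::-1];b=imaging.grab_frame('top')[110:260,110:310,::-1]
cv2.imwrite('pics/end.png',np.hstack([cv2.resize(x,(400,300),interpolation=2) for x in(a,b)]))"
```

```text
t: 39.65
position: [0.42, 0.3048, 0.133]
eef_rot: [0.789, 0.614, 0.0, -0.0]
ft_force: [-1.2, -0.3, 3.7]
opening: 0.198
gripper_force: 60.1
t: 40.05
position: [0.4197, 0.3046, 0.1321]
eef_rot: [0.789, 0.614, -0.0, 0.0]
ft_force: [0.6, 0.6, 0.7]
opening: 0.526
gripper_force: 0.0
t: 40.65
position: [0.4229, 0.3062, 0.278]
eef_rot: [0.789, 0.614, 0.006, -0.0]
ft_force: [0.5, 0.1, 0.3]
opening: 0.53
gripper_force: 0.0
t: 41.25
position: [0.3747, 0.1289, 0.2718]
eef_rot: [0.79, 0.613, 0.0, -0.001]
ft_force: [0.2, 0.8, 0.7]
opening: 0.532
gripper_force: 0.0
top [277.4 160.6] 31 [161. 121.  41.] [ 0.6102 -0.0707  0.007 ]
top [266.4 174.9] 30 [120.  87.  31.] [ 0.5645 -0.0365  0.007 ]
top [227.2 188.4] 65 [90. 49. 26.] [0.5215 0.0842 0.007 ]
top [333.3 229.4] 62 [203. 107.   8.] [ 0.3973 -0.2396  0.007 ]
```

View pics/end.png

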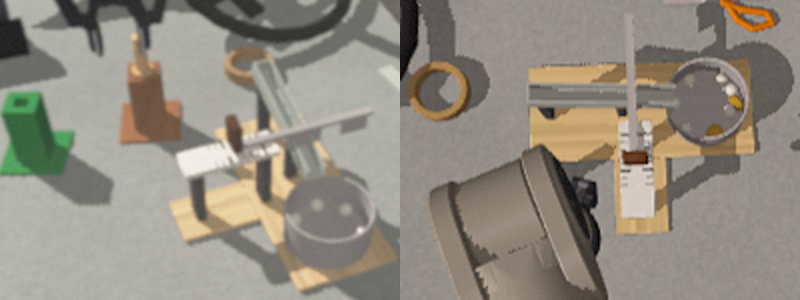

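The stick is upright in the wooden holder (side panel (140,65)), the slide handle is back at its starting pixel, and the buttons and beads are in the pot. Handing in.

```bash
python3 -m pendant '0 0 0 0 0 0;0 0 0 0 0 0;0 0 0 0 0 0;0 0 0 0 0 0;0 0 0 0 0 0'; python3 -c "
from h import *
print(workorder.sign_off())"
```

```text
t: 41.95
position: [0.3755, 0.1303, 0.2723]
eef_rot: [0.789, 0.614, -0.0, 0.0]
ft_force: [-0.5, -0.4, 0.4]
opening: 0.527
gripper_force: 0.0
the job is handed in; nothing more can be done
None
```

I handed the job in at 42 s, and sign-off gave no verdict: in the last pictures both brass buttons I found and the beads are in the pot after two stirring turns, the slide is home and the stick is upright in the wooden holder.

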